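# Draw the shaker's transit bolt with the hooked rod and reset it

### The job

Get the bench shaker ready to run: with the hooked rod, and not with the gripper itself, reach in under the wire guard and draw the transit bolt by its upright knob all the way out towards the front; then press the sprung reset plunger on the grey pedestal fully down and let it come back up. Finish with the rod lying flat on the bench, and leave the jars under the guard and the other things on the bench standing where they are.

Things in the scene. Friction and masses are not known exactly. Their poses are not given: they have to be found in the camera images.
- hook_rod: loose hooked rod, 0.16 kg, 199 mm long. Origin under the grip, x along the rod to the hook, z up. Black grip x -40 to +30 mm, 20 wide (y), 26 high; centre of mass 10 mm ahead of the origin. Steel shaft, 8 mm diameter, axis 13 mm above the underside, runs to x = 155, bends square to +y for 40 mm, ends in a lip turned back to x = 143: hook in one level plane, y -4 to +44, 32 mm clear inside
- hook_mouth (a point): point in the middle of the hook's mouth, on the rod: 143 mm ahead of the rod's origin, 20 mm to its +y side, 13 mm above the underside; the inner face of the hook's cross piece lies 8 mm further on in x
- shaker: fixed white bench shaker, 250 mm deep (x), 300 wide (y); origin on the bench under the middle of its front edge, x into the machine, y left. Dark platform on top, 50 mm above the bench. Wire guard: open at the front between posts (x = 16, y = -145 and +145 mm); roof bars 29 mm apart from x = 16 to the back, undersides 151 mm above the bench; side rails 100 mm above the bench
- lock_mount: fixed lock base on the platform, 44 mm wide, 6 thick, x -50 to +70 mm; origin on the platform (50 mm above the bench) below the knob's fully locked place; its -x is the way the bolt is drawn. Yaw may differ a little from the shaker's. Low guides 22 mm high beside the bar, |y| under 19 mm; bolt bar top 20 mm over the platform; keeper block 28 mm high behind, from x = 53
- bolt (a joint): travel of the transit bolt along the lock base's -x axis, in m: 0 fully locked, 0.045 drawn fully out (a stop). About 3 N of friction; it stays where it is left. May start partly drawn
- knob_top (a point): centre of the top of the bolt's upright knob: a post of 14 mm diameter with a black cap of 17 mm diameter and 6 mm height; the top is 46 mm above the platform (96 mm above the bench). It moves with the bolt
- pedestal: fixed grey block, 85 x 85 x 55 mm, on the bench, with the black reset plunger on its top; origin at the centre of its underside
- plunger (a joint): travel of the reset plunger, in m: 0 up, 0.014 fully down (a stop), straight down; spring about 3 N at the start and 9 N at the bottom, it comes back up by itself
- plunger_top (a point): centre of the top of the plunger's round black head, 38 mm diameter; 87 mm above the bench when up. It moves with the plunger
- bottle_a: closed jar, 50 mm diameter, 82 mm high, standing on the shaker platform under the guard (left of the bolt); origin at the centre of its underside; must not be disturbed
- bottle_b: closed jar, 50 mm diameter, 82 mm high, standing on the shaker platform under the guard (right of the bolt); origin at the centre of its underside; must not be disturbed
- bottle_c: closed jar, 50 mm diameter, 82 mm high, standing on the shaker platform under the guard (at the back, behind the bolt); origin at the centre of its underside; must not be disturbed
- dishes: loose stack of white dishes on the bench before the shaker, 90 mm diameter, 28 mm high; origin at the centre of its underside; must not be disturbed
- beaker: loose open glass beaker, 56 mm diameter, 70 mm high, beside the rod's shaft; origin at the centre of its underside; must not be disturbed
- tip_box: loose blue open box, 120 x 80 x 50 mm, near the pedestal; origin at the centre of its underside; must not be disturbed
- reagent: loose brown bottle, 60 mm diameter, 120 mm high; origin at the centre of its underside; must not be disturbed
Things that resemble listed ones, but are neither listed nor needed, are in the scene too. What is shaped like the pedestal but red is not meant. What is shaped like the hook_rod but yellow is not meant.

How it is judged:
By the outcome, as a careful person would: the job done as asked, in the order asked, and still so for the second after the job is handed in, with the robot touching nothing.
It also fails if it takes over 67 s, if anything falls off the work surface, if the arm or the gripper's body presses on something with over 40 N, if the wrist force passes 120 N, or if a joint passes its speed limit or range.

### The arm

A 6-joint arm with a two-finger parallel gripper is mounted at the origin on the work surface. World frame = base frame: x ahead of the robot, y to its left, z up, the work surface at z = 0. Lengths are in m, angles in degrees, forces in N, time in s.
With the tool pointing down it reaches from about 0.3 to 0.875 m from the base axis. Payload 4.2 kg.
Tool frame: the origin (TCP) lies at the very end of the fingers, on their centre line; the grasp point (between the pads) lies 19 mm behind it (ctrl.hold_point_z is the distance from the TCP to the grasp point, in m); z points along the fingers, y is the line along which they close (so a half turn about z gives the same grasp; the last joint's range is limited). The gripper opens to 85 mm and grips with 20 to 120 N. Pads are 22 mm wide; open, the fingers measure 114 mm over their backs; the gripper's body (76 mm by 85 mm) begins 54 mm behind the grasp point. The pads swing forward as they close: fully open they stand 13 mm farther back than shut.
Start: joints at [-73.797, 18.312, 89.639, -0, 72.044, -1.146], TCP at [0.171, -0.549, 0.205] pointing down, gripper open.
Joint ranges: [-177.97, 177.97], [-48.28, 115.42], [12.27, 149.76], [-77.06, 257.06], [2.81, 150.46], [-146.56, 146.56]. Speed limits (degrees/s): [147.25, 147.25, 180, 180, 180, 180].

### API

Orientations are given as a 3x3 rotation matrix whose columns are the frame's x, y, z axes.
In Python, from station import sensors, viewer, workorder, ctrl gives the robot as it stands.
- The arm moves only by the tool advance, called after "Request:" in YAML: its name, and indented under it one key for each argument. Schema: {"type":"object","properties":{"increments":{"type":"array","items":{"type":"object","properties":{"trans":{"type":"array","items":{"type":"number"},"minItems":3,"maxItems":3},"rotvec":{"type":"array","items":{"type":"number"},"minItems":3,"maxItems":3},"finger_gap":{"type":"number"}},"additionalProperties":false,"required":["finger_gap"]},"minItems":1,"maxItems":5},"grip_n":{"type":"number"},"only":{"type":"string"},"quiet":{"type":"boolean"},"lines":{"type":"string"}},"required":["increments"],"additionalProperties":false}. increments is a list of rows, 1 to 5 of them, each an object with the fields trans (a list: dx, dy, dz in fractions of the full range, 1 being 500 mm), rotvec (a list: a rotation vector rx, ry, rz in a scale on which 1.0 is pi rad), finger_gap (the opening from 0.0 (shut) to 1.0 (fully open)); a field left out counts as zero (the opening has to be given); each row shifts and turns the commanded pose from where the row before left it, along the tool's axes as they then stand; what a row does not reach is not made up. A row lasts 1/12 s, in which the tool goes at most 0.0417 m and 7.16 degrees, less where a joint would pass 70% of its speed; a pose out of reach is approached as far as the arm can. The fingers move at their own pace and stop on an object; grip_n is the grip in N (left out, the last holds). Time passes only in rows, so rows that do not move let the fingers close. The tool returns the time, the measured TCP pose, the force, the opening and the grip force at its end. only (a regular expression) keeps the lines of the reply that match it, lines (a string "A,B") keeps lines A to B, and quiet returns only ok. No shift or turn number may pass 1 either way. Input that does not fit is refused with a message, and nothing moves.
- sensors.get_obs(): the state, without advancing time (a new reading comes with each control period).
- viewer.capture(name): name is "scene" or "top"; returns (picture, depth): 400x640x3 uint8, red, green, blue; 400x640 float32, m along the optical axis (not along the pixel's ray), 0 where there is no reading.
- viewer.calibration(name): a dict with "K" (3x3 intrinsics, pixels), "k1" (the pictures are not rectified: a ray, as slopes to the right and down, at radius r is drawn at 1 + k1 r^2 times it, then the intrinsics apply), "world_to_cam" (4x4, takes a point from world to camera coordinates). Camera axes: x right, y down, z forward; pixel columns grow to the right and rows downward; lengths in m; the calibration is good to about 2 mm. A picture is of the moment at which its call begins. calibration takes no time and is no camera call.
- workorder.hand_in(): hands the job in; it is judged then, once.
The state is a dict: "clock": time; "q": joint angles; "qd": joint speeds; "tau": joint torques, N m; "position": TCP position; "eef_rot": TCP orientation; "force": force on the tool from outside, world axes, zero at the start; "torque": the same for the moment, N m; "width": opening from 0.0 (shut) to 1.0 (fully open); "gripper_force": force on a finger pad.
Only numpy, scipy, OpenCV 4.12 (cv2) and the standard library are available. Lean on these libraries where they do the work, as an engineer would, in place of code of your own. Each camera call takes 0.05 s, during which the arm holds its last target. There are 200 camera calls.

## Working session

There is one attempt and no reset: what is moved stays moved. The work goes in short steps, Python scripts to look and compute and a tool call to move; the robot and the scene stay as the last step left them, time stands still between calls to the robot, and variables do not carry over. Pictures are saved under pics/ and viewed, at most 10 in all, crops included, and the job is handed in when it is done.

```bash
mkdir -p pics; ls
```

Run:
```python
from station import sensors, viewer, workorder, ctrl
import cv2,numpy as np
for n in("scene","top"):
    p,d=viewer.capture(n); cv2.imwrite(f"pics/{n}0.png",p[:,:,::-1]); np.save(f"pics/{n}0.npy",d)
    c=viewer.calibration(n); print(n,c)
o=sensors.get_obs(); print(o['clock'],o['position'],o['eef_rot'],o['width'],ctrl.hold_point_z)
```

```text
pics
scene {'K': array([[388.8097991 ,   0.        , 312.73886347],
       [  0.        , 388.8097991 , 195.81547965],
       [  0.        ,   0.        ,   1.        ]]), 'k1': -0.09783507030901098, 'world_to_cam': array([[ 0.19230613,  0.98130115,  0.00814929, -0.12714149],
       [ 0.57164302, -0.10526758, -0.81372169, -0.22221656],
       [-0.79764818,  0.16114215, -0.58119755,  1.44082468],
       [ 0.        ,  0.        ,  0.        ,  1.        ]])}
top {'K': array([[399.67521034,   0.        , 317.76917262],
       [  0.        , 399.67521034, 195.12232718],
       [  0.        ,   0.        ,   1.        ]]), 'k1': -0.0034373313002386023, 'world_to_cam': array([[-0.00567838, -0.99992403,  0.01093992,  0.02154546],
       [-0.98190855,  0.00350473, -0.1893233 ,  0.50763045],
       [ 0.18927057, -0.01181705, -0.98185386,  1.06555491],
       [ 0.        ,  0.        ,  0.        ,  1.        ]])}
0.1 [ 0.17133696 -0.54837245  0.20406416] [[ 9.54493006e-01  2.98232935e-01 -4.67132953e-04]
 [ 2.98233301e-01 -9.54491759e-01  1.54294708e-03]
 [ 1.42830834e-05 -1.61204680e-03 -9.99998701e-01]] 1.0014093073671957 0.0187
```

View pics/scene0.png

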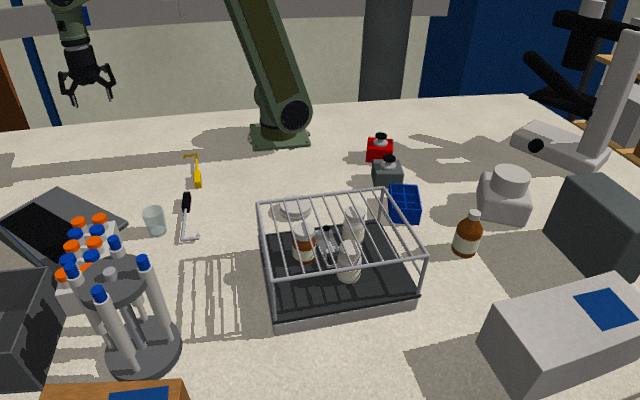

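View pics/top0.png

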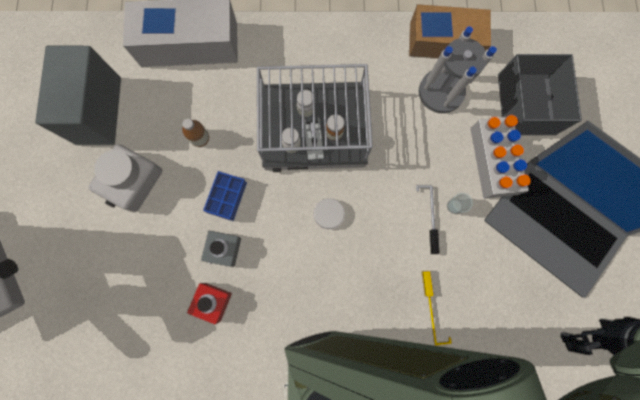

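The scene view looks from behind the shaker towards the robot. In the top view the rod's grip is at about (434,241) with the hook at (425,188), the beaker at (458,203), the dishes at (330,213), the grey pedestal at (220,248), and the knob near (315,135).

Create h.py:
```python
import numpy as np,cv2
from station import viewer
def ray(n,uv,z):
    c=viewer.calibration(n);K=c["K"];W=c["world_to_cam"]
    p=cv2.undistortPoints(np.array(uv,float).reshape(-1,1,2),K,np.array([c["k1"],0,0,0,0.])).reshape(-1,2)
    d=np.c_[p,np.ones(len(p))]@W[:3,:3]; o=-W[:3,:3].T@W[:3,3]
    z=np.broadcast_to(z,len(p)); return o+d*((z-o[2])/d[:,2])[:,None]
def proj(n,P):
    c=viewer.calibration(n);W=c["world_to_cam"]
    P=np.atleast_2d(P)
    return cv2.projectPoints(P,cv2.Rodrigues(W[:3,:3])[0],W[:3,3],c["K"],np.array([c["k1"],0,0,0,0.]))[0].reshape(-1,2)
```

Run:
```python
import cv2,numpy as np
t=cv2.imread("pics/top0.png");s=cv2.imread("pics/scene0.png")
a=cv2.resize(t[60:180,250:378],None,fx=4.5,fy=4.5,interpolation=cv2.INTER_CUBIC)[:540]
b=cv2.resize(t[175:260,405:475],(0,0),fx=3.15,fy=540/85,interpolation=cv2.INTER_CUBIC)
b=cv2.resize(t[175:260,410:445],(222,540),interpolation=cv2.INTER_CUBIC)
cv2.imwrite("pics/c1.png",np.hstack([a,b]))
print(a.shape,b.shape)
c=cv2.resize(s[180:330,245:435],None,fx=4,fy=4,interpolation=cv2.INTER_CUBIC);cv2.imwrite("pics/c2.png",c)
```

```text
(540, 576, 3) (540, 222, 3)
```

View pics/c1.png

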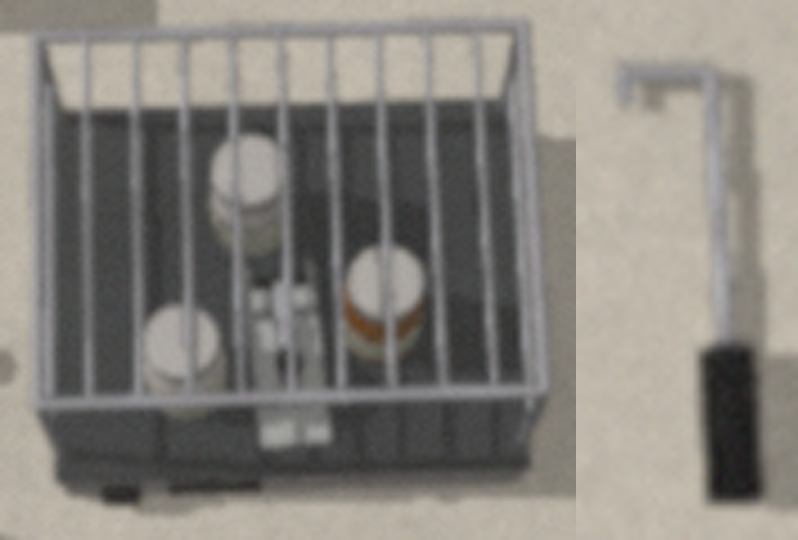

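View pics/c2.png

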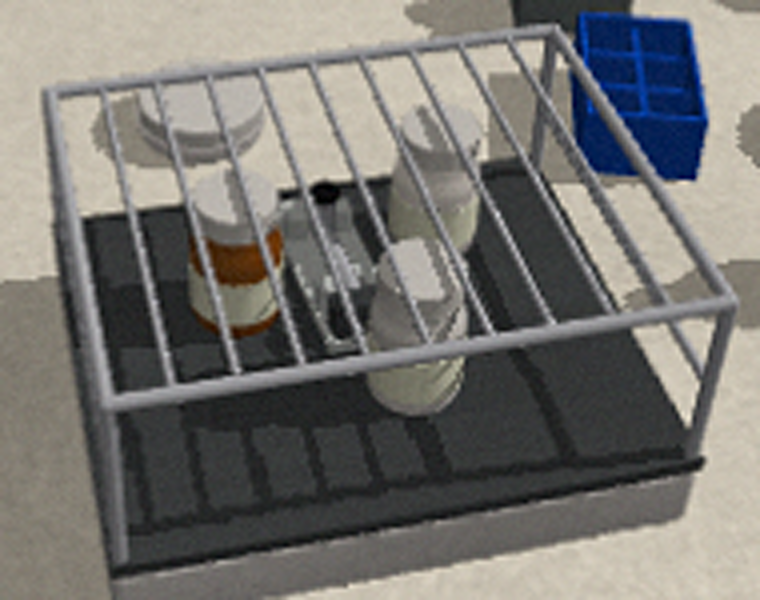

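The first crop shows the jars at top pixels (305,98), (335,122) and (290,135), the lock base at about (307–323, 123–159), and the rod's shaft from (432,187) to (434,229). In the second crop the knob's black cap sits at scene pixel (326,227.5).

Run:
```python
import cv2,numpy as np
from h import *
t=cv2.imread("pics/top0.png");s=cv2.imread("pics/scene0.png")
f=lambda x,y:(250+x/4.5-.4,60+y/4.5-.4); g=lambda x,y:(410+(x-576)/6.34-.4,175+y/6.35-.4); q=lambda x,y:(245+x/4-.4,180+y/4-.4)
np.set_printoptions(precision=4,suppress=True)
W=viewer.calibration("top")["world_to_cam"];print("camtop",-W[:3,:3].T@W[:3,3])
# cap
m=(s.max(2)<50).astype(np.uint8);m[:222]=0;m[234:]=0;m[:,:319]=0;m[:,335:]=0
n,l,st,c=cv2.connectedComponentsWithStats(m);print("cap",st[1:],c[1:])
k=ray("scene",[q(325,187)],.096)[0];print("knob",k,"top px",proj("top",[k]),f(0,0))
print("shaft",ray("top",[g(711,80),g(719,210),g(725,335)],.013),"hook",ray("top",[g(622,75),g(712,70),g(622,100)],.013))
mm=(t.max(2)<60).astype(np.uint8);mm[:226]=0;mm[256:]=0;mm[:,:424]=0;mm[:,445:]=0
cs=max(cv2.findContours(mm,0,2)[0],key=cv2.contourArea);r=cv2.minAreaRect(cs);print("grip",r,ray("top",[r[0]],.02));print(ray("top",cv2.boxPoints(r),.02))
print("bars",ray("top",[f(43,402),f(543,388),f(38,36),f(522,26)],.155))
print("lock front",ray("top",[f(260,443),f(330,440)],.056),"rear",ray("top",[f(252,290),f(312,285)],.07))
print("lockscene",proj("top",[k]))
print("jars",ray("top",[f(248,170),f(387,280),f(181,340)],.132), ray("scene",[q(415,255),q(235,205),q(442,128)],.132))
print("dish",ray("top",[(330,213)],.028)); 
print("beaker",ray("top",[(458,203)],.04))
g1=(t.max(2)<45).astype(np.uint8);g1[:,:205]=0;g1[:,233:]=0;g1[:238]=0;g1[258:]=0
cs=max(cv2.findContours(g1,0,2)[0],key=cv2.contourArea);r=cv2.minAreaRect(cs);print("plg",r,ray("top",[r[0],(219,246.5)],.087))
print("plg scene",ray("scene",[(389,158)],.087))
```

```text
camtop [0.2969 0.0324 1.1421]
cap [[323 226  11   5  37]
 [319 228   1   1   1]
 [334 229   1   1   1]
 [334 233   1   1   1]] [[327.027  227.6486]
 [319.     228.    ]
 [334.     229.    ]
 [334.     233.    ]]
knob [0.6509 0.0312 0.096 ] top px [[313.2893 140.5078]] (249.6, 59.6)
shaft [[ 0.5368 -0.3092  0.013 ]
 [ 0.4767 -0.3093  0.013 ]
 [ 0.42   -0.3086  0.013 ]] hook [[ 0.5392 -0.2685  0.013 ]
 [ 0.5414 -0.31    0.013 ]
 [ 0.5276 -0.2679  0.013 ]]
grip ((434.5, 241.0), (22.0, 7.0), 90.0) [[ 0.3809 -0.3081  0.02  ]]
[[ 0.4118 -0.3001  0.02  ]
 [ 0.4117 -0.3199  0.02  ]
 [ 0.3502 -0.3161  0.02  ]
 [ 0.3503 -0.2964  0.02  ]]
bars [[ 0.6085  0.1704  0.155 ]
 [ 0.6163 -0.1158  0.155 ]
 [ 0.8354  0.1784  0.155 ]
 [ 0.8419 -0.1101  0.155 ]]
lock front [[0.6127 0.048  0.056 ]
 [0.6146 0.0041 0.056 ]] rear [[0.7084 0.0527 0.07  ]
 [0.7117 0.015  0.07  ]]
lockscene [[313.2893 140.5078]]
jars [[ 0.7606  0.0539  0.132 ]
 [ 0.6908 -0.0285  0.132 ]
 [ 0.6536  0.0933  0.132 ]] [[ 0.7521  0.0534  0.132 ]
 [ 0.6981 -0.0281  0.132 ]
 [ 0.6551  0.0953  0.132 ]]
dish [[ 0.4603 -0.0152  0.028 ]]
beaker [[ 0.4854 -0.3748  0.04  ]]
plg ((212.0, 246.0), (0.0, 0.0), 0.0) [[0.3656 0.2973 0.087 ]
 [0.3643 0.279  0.087 ]]
plg scene [[0.3701 0.2855 0.087 ]]
```

Units first: shifts go in shares of 500 mm and turns go in shares of pi rad. So -0.026 m / 0.5 = -0.052, 0.025 m / 0.5 = 0.05, 5.8 degrees / 180 = 0.0322.

Request:
advance:
  increments:
    - {"rotvec": [0, 0, 0.0322], "finger_gap": 1}
    - {"rotvec": [0, 0, 0.0322], "finger_gap": 1}
    - {"rotvec": [0, 0, 0.0319], "finger_gap": 1}
    - {"trans": [0.05, -0.052, 0.02], "finger_gap": 1}
    - {"trans": [0.05, -0.052, 0.02], "finger_gap": 1}
  grip_n: 40

```text
clock: 0.52
position: [0.2212, -0.4973, 0.1844]
eef_rot: [[1.0, -0.004, 0.0], [-0.004, -1.0, -0.001], [0.0, 0.001, -1.0]]
force: [-0.2, 0.2, -0.4]
width: 1.004
gripper_force: 0.0
```

Request:
advance:
  increments:
    - {"trans": [0.05, -0.054, 0.024], "finger_gap": 1}
    - {"trans": [0.05, -0.054, 0.024], "finger_gap": 1}
    - {"trans": [0.05, -0.054, 0.024], "finger_gap": 1}
    - {"trans": [0.05, -0.054, 0.024], "finger_gap": 1}
    - {"trans": [0.05, -0.054, 0.024], "finger_gap": 1}

```text
clock: 0.93
position: [0.3471, -0.3602, 0.1241]
eef_rot: [[1.0, -0.0, -0.0], [-0.0, -1.0, 0.0], [-0.0, -0.0, -1.0]]
force: [0.3, 0.3, 0.3]
width: 0.999
gripper_force: 0.0
```

Request:
advance:
  increments:
    - {"trans": [0.05, -0.054, 0.024], "finger_gap": 1}
    - {"trans": [0.05, -0.052, 0.024], "finger_gap": 1}
    - {"finger_gap": 1}
    - {"finger_gap": 1}

```text
clock: 1.27
position: [0.3968, -0.3073, 0.0999]
eef_rot: [[1.0, 0.004, -0.002], [0.004, -1.0, 0.001], [-0.002, -0.001, -1.0]]
force: [-0.2, 0.5, 0.8]
width: 1.0
gripper_force: 0.0
```

Run:
```python
from station import sensors
o=sensors.get_obs();print(o['position'],o['eef_rot'])
```

```text
[ 0.39681687 -0.30728057  0.0999096 ] [[ 0.99999064  0.00385499 -0.00196649]
 [ 0.00385727 -0.99999189  0.00115621]
 [-0.00196201 -0.00116379 -0.9999974 ]]
```

Converted, 0.035 m / 0.5 = 0.07, 0.016 m / 0.5 = 0.032.

Request:
advance:
  increments:
    - {"trans": [0, 0.002, 0.07], "finger_gap": 1}
    - {"trans": [0, 0, 0.07], "finger_gap": 1}
    - {"trans": [0, 0, 0.032], "finger_gap": 1}
    - {"trans": [0, 0, 0.018], "finger_gap": 1}
    - {"finger_gap": 1}

```text
clock: 1.68
position: [0.395, -0.3102, 0.0045]
eef_rot: [[1.0, -0.002, -0.003], [-0.002, -1.0, 0.002], [-0.003, -0.002, -1.0]]
force: [0.1, 0.6, 0.0]
width: 1.004
gripper_force: 0.0
```

Request:
advance:
  increments:
    - {"finger_gap": 0}
    - {"finger_gap": 0}
    - {"finger_gap": 0}
    - {"finger_gap": 0}
    - {"finger_gap": 0}
  grip_n: 60

```text
clock: 2.1
position: [0.3969, -0.3103, 0.0067]
eef_rot: [[1.0, 0.0, 0.001], [0.0, -1.0, -0.001], [0.001, 0.001, -1.0]]
force: [-0.6, 0.8, -0.5]
width: 0.299
gripper_force: 0.0
```

Request:
advance:
  increments:
    - {"finger_gap": 0}
    - {"finger_gap": 0}
    - {"finger_gap": 0}
    - {"finger_gap": 0}
    - {"finger_gap": 0}
  grip_n: 60

```text
clock: 2.52
position: [0.3965, -0.3098, 0.0058]
eef_rot: [[1.0, 0.0, -0.0], [0.0, -1.0, -0.0], [-0.0, 0.0, -1.0]]
force: [0.0, -0.2, -0.9]
width: -0.001
gripper_force: 0.0
```

The gripper shut on nothing, so I'll look.

Run:
```python
from station import viewer,sensors
import cv2,numpy as np
from h import *
t=viewer.capture("top")[0][:,:,::-1];s=viewer.capture("scene")[0][:,:,::-1]
a=cv2.resize(t[170:300,390:490],(400,520),interpolation=3);b=cv2.resize(s[130:260,140:240],(400,520),interpolation=3)
cv2.imwrite("pics/c3.png",np.hstack([a,b]))
p=sensors.get_obs()['position'];print(p,proj("top",[p]),proj("scene",[p]))
```

```text
[ 0.39646458 -0.30985177  0.00578128] [[433.2858135  235.88407517]] [[185.32453824 207.42305397]]
```

View pics/c3.png

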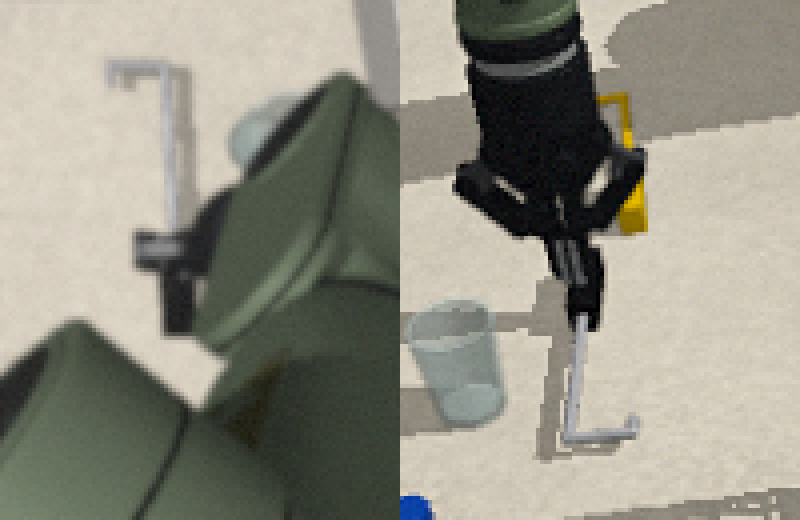

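The top crop shows the rod unmoved, with its hook at (417,185) and the fingers at (431,233) over the grip. The reading doesn't fit that, so I'll wait and read again, then lift a little.

Request:
advance:
  increments:
    - {"finger_gap": 0}
    - {"finger_gap": 0}
    - {"finger_gap": 0}
  grip_n: 60

```text
clock: 2.87
position: [0.3965, -0.3099, 0.0058]
eef_rot: [[1.0, 0.0, 0.0], [0.0, -1.0, -0.0], [0.0, 0.0, -1.0]]
force: [0.3, 0.5, -0.2]
width: -0.001
gripper_force: 0.0
```

Request:
advance:
  increments:
    - {"trans": [0, 0, -0.04], "finger_gap": 0}
    - {"trans": [0, 0, -0.04], "finger_gap": 0}
    - {"finger_gap": 0}
    - {"finger_gap": 0}
  grip_n: 60

```text
clock: 3.2
position: [0.3971, -0.3103, 0.0466]
eef_rot: [[1.0, 0.0, 0.002], [0.0, -1.0, -0.002], [0.002, 0.002, -1.0]]
force: [-0.6, 0.2, 0.2]
width: 0.0
gripper_force: 0.0
```

Run:
```python
from station import viewer,sensors
import cv2,numpy as np
from h import *
t=viewer.capture("top")[0][:,:,::-1];s=viewer.capture("scene")[0][:,:,::-1]
a=cv2.resize(t[170:270,400:470],(350,500),interpolation=3);b=cv2.resize(s[150:250,150:220],(350,500),interpolation=3)
cv2.imwrite("pics/c4.png",np.hstack([a,b]))
p=sensors.get_obs()['position'];print(p,proj("top",[p]),proj("scene",[p]))
```

```text
[ 0.39593887 -0.30946133  0.04518901] [[437.37448235 234.7988234 ]] [[182.86626031 195.78765662]]
```

View pics/c4.png

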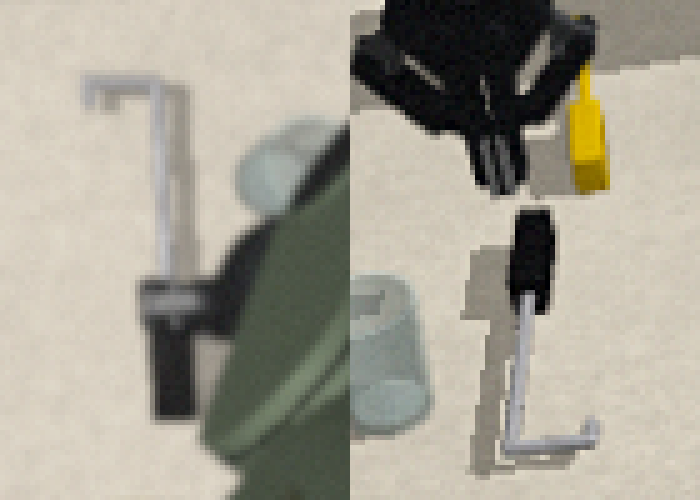

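The lifted fingertips appear at scene px (179,189), though the reported TCP projects to (183,196). Depth should settle it.

Run:
```python
from station import viewer,sensors
import cv2,numpy as np
from h import *
np.set_printoptions(precision=3,suppress=True)
def pts(n,d,u,v):
    c=viewer.calibration(n);p=cv2.undistortPoints(np.array([[[u,v]]],float),c["K"],np.array([c["k1"],0,0,0,0.]))[0,0]
    z=d[v,u];W=c["world_to_cam"];return W[:3,:3].T@(np.array([p[0]*z,p[1]*z,z])-W[:3,3])
s,d=viewer.capture("scene");t,dt=viewer.capture("top")
np.save("pics/s.npy",d);np.save("pics/t.npy",dt)
print("tips");[print(u,v,s[v,u],pts("scene",d,u,v)) for u,v in[(177,185),(179,185),(181,185),(179,187),(179,188),(179,178),(186,195),(186,200),(186,207),(180,210)]]
print("top");[print(u,v,t[v,u],pts("top",dt,u,v)) for u,v in[(434,230),(430,230),(434,240),(434,250),(432,200),(425,240)]]
print(proj("scene",[[.346,-.308,.026],[.416,-.308,.026],[.541,-.309,.013]]),sensors.get_obs()['q'])
```

```text
tips
177 185 [51 54 56] [ 0.4   -0.317  0.085]
179 185 [39 39 39] [ 0.408 -0.311  0.089]
181 185 [87 91 93] [ 0.408 -0.306  0.088]
179 187 [75 77 71] [ 0.404 -0.313  0.08 ]
179 188 [68 67 70] [ 0.407 -0.313  0.079]
179 178 [66 66 68] [ 0.406 -0.307  0.109]
186 195 [20 18 18] [ 0.368 -0.306  0.028]
186 200 [13 17 22] [ 0.396 -0.304  0.03 ]
186 207 [0 0 3] [ 0.415 -0.304  0.02 ]
180 210 [146 136 125] [ 0.4   -0.325  0.001]
top
434 230 [139 139 137] [ 0.396 -0.262  0.173]
430 230 [108 109 109] [ 0.397 -0.255  0.164]
434 240 [38 39 36] [ 0.383 -0.306  0.022]
434 250 [35 34 37] [ 0.356 -0.304  0.024]
432 200 [183 180 180] [ 0.498 -0.309  0.018]
425 240 [216 209 191] [ 0.385 -0.287 -0.   ]
[[185.937 191.213]
 [184.162 205.704]
 [181.201 239.763]] [-39.321  21.251 111.63   -0.003  47.239  50.685]
```

Depth puts the fingertips at about z=0.078 while the reported TCP is 0.045. The true tip is therefore about 32 mm higher than reported, and the jaws shut above the grip. I'll open, descend by that offset and watch the force.

Request:
advance:
  increments:
    - {"finger_gap": 1}
    - {"finger_gap": 1}
    - {"finger_gap": 1}
    - {"finger_gap": 1}
    - {"finger_gap": 1}

```text
clock: 3.82
position: [0.3964, -0.3099, 0.0457]
eef_rot: [[1.0, -0.0, -0.0], [-0.0, -1.0, 0.0], [-0.0, -0.0, -1.0]]
force: [-0.5, -0.6, -0.1]
width: 0.71
gripper_force: 0.0
```

Request:
advance:
  increments:
    - {"finger_gap": 1}
    - {"finger_gap": 1}
    - {"finger_gap": 1}
    - {"trans": [0, 0, 0.06], "finger_gap": 1}
    - {"trans": [0, -0.002, 0.05], "finger_gap": 1}

```text
clock: 4.23
position: [0.3976, -0.3099, -0.0088]
eef_rot: [[1.0, -0.0, 0.003], [-0.0, -1.0, -0.003], [0.003, 0.003, -1.0]]
force: [-1.1, 0.1, 0.0]
width: 1.001
gripper_force: 0.0
```

Request:
advance:
  increments:
    - {"trans": [0, 0, 0.012], "finger_gap": 1}
    - {"trans": [0, 0, 0.008], "finger_gap": 1}
    - {"finger_gap": 1}

```text
clock: 4.48
position: [0.3965, -0.3089, -0.0194]
eef_rot: [[1.0, -0.0, -0.001], [-0.0, -1.0, 0.0], [-0.001, -0.0, -1.0]]
force: [-0.4, 0.0, 0.8]
width: 0.999
gripper_force: 0.0
```

Run:
```python
from station import viewer,sensors
import cv2,numpy as np
o=sensors.get_obs();print(o['position'],o['force'],o['width'])
```

```text
[ 0.3964761  -0.30891179 -0.01936566] [-0.36404274  0.04325551  0.77093498] 0.9990431251559138
```

Converted, 0.004 m / 0.5 = 0.008, 0.002 m / 0.5 = 0.004.

Request:
advance:
  increments:
    - {"trans": [0, 0, 0.008], "finger_gap": 1}
    - {"trans": [0, 0, 0.004], "finger_gap": 1}
    - {"trans": [0, 0, 0.002], "finger_gap": 1}

```text
clock: 4.73
position: [0.3969, -0.3093, -0.0256]
eef_rot: [[1.0, -0.0, 0.001], [-0.0, -1.0, -0.001], [0.001, 0.001, -1.0]]
force: [-0.0, 0.1, -0.5]
width: 1.002
gripper_force: 0.0
```

Request:
advance:
  increments:
    - {"finger_gap": 0}
    - {"finger_gap": 0}
    - {"finger_gap": 0}
    - {"finger_gap": 0}
    - {"finger_gap": 0}
  grip_n: 60

```text
clock: 5.15
position: [0.3966, -0.309, -0.026]
eef_rot: [[1.0, -0.0, 0.0], [-0.0, -1.0, -0.0], [0.0, 0.0, -1.0]]
force: [-0.7, -0.2, 0.5]
width: 0.3
gripper_force: 0.0
```

Request:
advance:
  increments:
    - {"finger_gap": 0}
    - {"finger_gap": 0}
    - {"finger_gap": 0}
    - {"finger_gap": 0}
    - {"finger_gap": 0}
  grip_n: 60

```text
clock: 5.57
position: [0.3967, -0.309, -0.0259]
eef_rot: [[1.0, -0.0, 0.001], [-0.0, -1.0, -0.0], [0.001, 0.0, -1.0]]
force: [-0.4, 1.2, 5.5]
width: 0.222
gripper_force: 59.4
```

Grasped, with width 0.222 matching the 20 mm grip. I'll lift, traverse in front of the guard at a safe height, and re-measure the knob from the first images.

Converted, -0.03 m / 0.5 = -0.06, -0.022 m / 0.5 = -0.044.

Request:
advance:
  increments:
    - {"trans": [0, 0, -0.04], "finger_gap": 0}
    - {"trans": [0, 0, -0.06], "finger_gap": 0}
    - {"trans": [0, 0, -0.06], "finger_gap": 0}
    - {"trans": [0, 0, -0.044], "finger_gap": 0}
    - {"finger_gap": 0}

```text
clock: 5.98
position: [0.3987, -0.3108, 0.0796]
eef_rot: [[1.0, 0.0, 0.006], [0.0, -1.0, -0.005], [0.006, 0.005, -1.0]]
force: [1.0, 0.1, -0.5]
width: 0.218
gripper_force: 59.0
```

Request:
advance:
  increments:
    - {"trans": [0, -0.04, 0], "finger_gap": 0}
    - {"trans": [0, -0.074, 0], "finger_gap": 0}
    - {"trans": [0, -0.074, 0], "finger_gap": 0}
    - {"trans": [0, -0.074, 0], "finger_gap": 0}
    - {"trans": [0, -0.074, 0], "finger_gap": 0}

```text
clock: 6.4
position: [0.395, -0.1391, 0.0744]
eef_rot: [[1.0, -0.001, -0.003], [-0.001, -1.0, 0.001], [-0.003, -0.001, -1.0]]
force: [1.5, 1.1, -0.7]
width: 0.22
gripper_force: 59.0
```

Request:
advance:
  increments:
    - {"trans": [0, -0.074, 0], "finger_gap": 0}
    - {"trans": [0, -0.074, 0], "finger_gap": 0}
    - {"trans": [0, -0.074, 0], "finger_gap": 0}
    - {"trans": [0, -0.066, 0], "finger_gap": 0}
    - {"rotvec": [0, 0, -0.0194], "finger_gap": 0}

```text
clock: 6.82
position: [0.3948, 0.0076, 0.0745]
eef_rot: [[0.998, 0.067, -0.003], [0.067, -0.998, 0.002], [-0.003, -0.002, -1.0]]
force: [0.4, -1.2, -1.9]
width: 0.224
gripper_force: 59.3
```

Request:
advance:
  increments:
    - {"finger_gap": 0}
    - {"finger_gap": 0}

```text
clock: 6.98
position: [0.3956, 0.0033, 0.0748]
eef_rot: [[0.998, 0.061, -0.002], [0.061, -0.998, -0.0], [-0.002, 0.0, -1.0]]
force: [-1.1, -0.8, -1.6]
width: 0.225
gripper_force: 59.3
```

Run:
```python
from station import viewer,sensors
import cv2,numpy as np
from h import *
np.set_printoptions(precision=4,suppress=True)
def pts(n,d,u,v):
    c=viewer.calibration(n);p=cv2.undistortPoints(np.array([[[u,v]]],float),c["K"],np.array([c["k1"],0,0,0,0.]))[0,0]
    z=d[v,u];W=c["world_to_cam"];return W[:3,:3].T@(np.array([p[0]*z,p[1]*z,z])-W[:3,3])
d=np.load("pics/scene0.npy")
for v in range(224,233): print(v,[pts("scene",d,u,v).round(3).tolist() for u in(324,327,330)])
t=viewer.capture("top")[0][:,:,::-1];s=viewer.capture("scene")[0][:,:,::-1]
cv2.imwrite("pics/c5.png",np.hstack([cv2.resize(t[60:260,240:390],(390,520),interpolation=3),cv2.resize(s[160:310,240:350],(381,520),interpolation=3)]))
print(sensors.get_obs()['position'])
```

```text
224 [[0.531, 0.056, 0.001], [0.534, 0.063, 0.003], [0.536, 0.071, 0.003]]
225 [[0.648, 0.028, 0.098], [0.649, 0.034, 0.098], [1.301, -0.131, 0.658]]
226 [[0.651, 0.027, 0.098], [0.652, 0.033, 0.098], [0.6, 0.054, 0.052]]
227 [[0.656, 0.026, 0.099], [0.658, 0.032, 0.099], [0.605, 0.053, 0.052]]
228 [[0.658, 0.025, 0.098], [0.658, 0.032, 0.097], [0.608, 0.052, 0.052]]
229 [[0.657, 0.026, 0.094], [0.66, 0.032, 0.096], [0.637, 0.045, 0.074]]
230 [[0.662, 0.025, 0.095], [0.661, 0.032, 0.094], [0.639, 0.044, 0.073]]
231 [[0.66, 0.025, 0.091], [0.66, 0.032, 0.09], [0.642, 0.044, 0.073]]
232 [[0.659, 0.025, 0.087], [0.66, 0.032, 0.087], [0.645, 0.043, 0.072]]
[0.396  0.0024 0.0752]
```

View pics/c5.png

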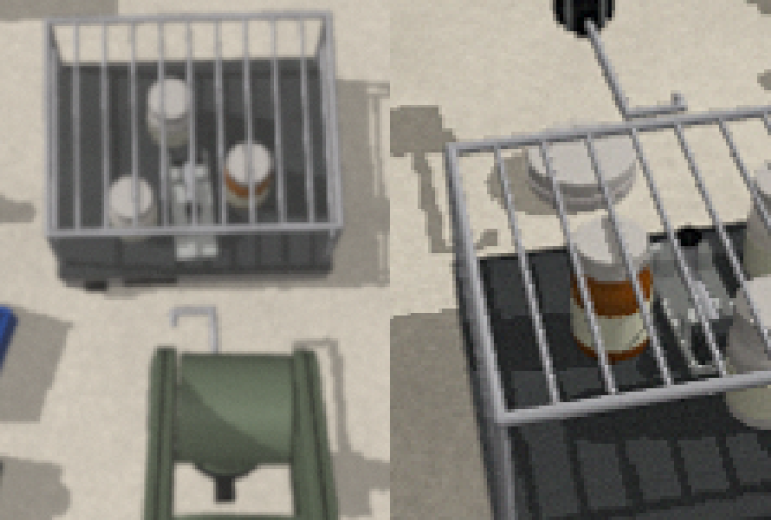

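The hook is in the grip, level, with its corner at top px (322,180) and scene px (308.6,192). The knob cap is at scene px (326,228).

Run:
```python
from h import *
np.set_printoptions(precision=4,suppress=True)
T=lambda x,y:(240+x/2.6-.4,60+y/2.6-.4);S=lambda x,y:(240+(x-390)/3.467-.4,160+y/3.467-.4)
for z in(.109,.114): print(ray("top",[T(212,313),T(175,314),T(175,325),T(214,345)],z),"\n",ray("scene",[S(627,112),S(680,108),S(680,97),S(594,30)],z))
```

```text
[[0.5369 0.0108 0.109 ]
 [0.536  0.0485 0.109 ]
 [0.5245 0.0485 0.109 ]
 [0.5036 0.009  0.109 ]] 
 [[0.5294 0.0129 0.109 ]
 [0.5314 0.051  0.109 ]
 [0.5178 0.054  0.109 ]
 [0.4154 0.008  0.109 ]]
[[0.5357 0.0109 0.114 ]
 [0.5348 0.0484 0.114 ]
 [0.5234 0.0484 0.114 ]
 [0.5026 0.0091 0.114 ]] 
 [[0.5365 0.0116 0.114 ]
 [0.5384 0.0494 0.114 ]
 [0.5249 0.0523 0.114 ]
 [0.4235 0.0067 0.114 ]]
```

Converted, 0.03 m / 0.5 = 0.06, 0.029 m / 0.5 = 0.058.

Request:
advance:
  increments:
    - {"trans": [0.04, 0.008, 0], "finger_gap": 0}
    - {"trans": [0.06, 0.008, 0], "finger_gap": 0}
    - {"trans": [0.06, 0, 0], "finger_gap": 0}
    - {"trans": [0.06, 0, 0], "finger_gap": 0}
    - {"trans": [0.058, 0, 0], "finger_gap": 0}

```text
clock: 7.5
position: [0.5371, 0.002, 0.0753]
eef_rot: [[0.998, 0.057, -0.0], [0.057, -0.998, -0.0], [-0.0, 0.0, -1.0]]
force: [0.3, 0.3, -2.3]
width: 0.226
gripper_force: 59.3
```

Request:
advance:
  increments:
    - {"finger_gap": 0}
    - {"trans": [0, 0, 0.02], "finger_gap": 0}
    - {"trans": [0, 0, 0.02], "finger_gap": 0}
    - {"finger_gap": 0}
    - {"finger_gap": 0}

```text
clock: 7.92
position: [0.5335, 0.0032, 0.0545]
eef_rot: [[0.998, 0.06, -0.004], [0.06, -0.998, -0.0], [-0.004, -0.0, -1.0]]
force: [0.4, -0.5, -1.7]
width: 0.227
gripper_force: 59.3
```

Run:
```python
from station import viewer,sensors
import cv2,numpy as np
t=viewer.capture("top")[0][:,:,::-1];s=viewer.capture("scene")[0][:,:,::-1]
cv2.imwrite("pics/c6.png",np.hstack([cv2.resize(t[90:180,270:350],(400,450),interpolation=3),cv2.resize(s[195:275,290:360],(394,450),interpolation=3)]))
o=sensors.get_obs();print(o['position'],o['force'])
```

```text
[0.53495845 0.00342777 0.05575697] [ 0.21098432 -0.309519   -1.87058877]
```

View pics/c6.png

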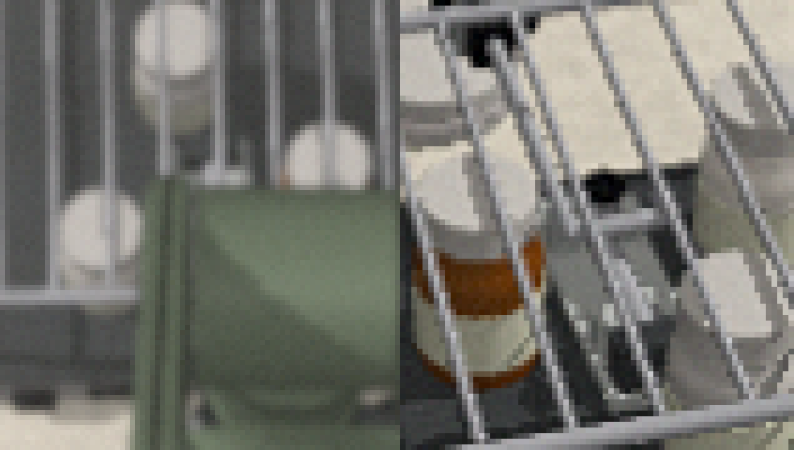

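The cross piece lies behind the knob, at about scene px (322–337,234) with the cap at (326,228), and the knob is between shaft and lip. I'll lower it and draw.

Converted, 0.007 m / 0.5 = 0.014, -0.006 m / 0.5 = -0.012.

Request:
advance:
  increments:
    - {"trans": [0, 0, 0.014], "finger_gap": 0}
    - {"trans": [0, 0, 0.012], "finger_gap": 0}
    - {"finger_gap": 0}
    - {"trans": [-0.012, 0, 0], "finger_gap": 0}
    - {"trans": [-0.012, 0, 0], "finger_gap": 0}

```text
clock: 8.43
position: [0.5233, 0.0029, 0.0427]
eef_rot: [[0.998, 0.061, -0.0], [0.061, -0.998, -0.0], [-0.0, 0.0, -1.0]]
force: [-0.1, 0.1, -1.5]
width: 0.22
gripper_force: 59.3
```

Request:
advance:
  increments:
    - {"trans": [-0.012, 0, 0], "finger_gap": 0}
    - {"trans": [-0.012, 0, 0], "finger_gap": 0}
    - {"trans": [-0.012, 0, 0], "finger_gap": 0}
    - {"trans": [-0.008, 0, 0], "finger_gap": 0}
    - {"finger_gap": 0}

```text
clock: 8.85
position: [0.5008, 0.0014, 0.043]
eef_rot: [[0.998, 0.061, -0.0], [0.061, -0.998, -0.0], [-0.0, 0.0, -1.0]]
force: [0.8, -0.7, -1.1]
width: 0.22
gripper_force: 59.3
```

Converted, -0.004 m / 0.5 = -0.008.

Request:
advance:
  increments:
    - {"trans": [-0.008, 0, 0], "finger_gap": 0}
    - {"trans": [-0.008, 0, 0], "finger_gap": 0}

```text
clock: 9.02
position: [0.4943, 0.0011, 0.043]
eef_rot: [[0.998, 0.061, 0.002], [0.061, -0.998, -0.0], [0.002, 0.0, -1.0]]
force: [2.6, 0.3, -3.0]
width: 0.219
gripper_force: 59.2
```

Request:
advance:
  increments:
    - {"trans": [-0.006, 0, 0], "finger_gap": 0}
    - {"trans": [-0.006, 0, 0], "finger_gap": 0}

```text
clock: 9.18
position: [0.488, 0.0006, 0.043]
eef_rot: [[0.998, 0.061, 0.001], [0.061, -0.998, -0.0], [0.001, 0.0, -1.0]]
force: [3.8, -1.3, -1.5]
width: 0.222
gripper_force: 59.3
```

Request:
advance:
  increments:
    - {"trans": [-0.006, 0, 0], "finger_gap": 0}

```text
clock: 9.27
position: [0.4852, 0.0004, 0.043]
eef_rot: [[0.998, 0.061, 0.001], [0.061, -0.998, -0.0], [0.001, 0.0, -1.0]]
force: [8.6, 0.1, -3.4]
width: 0.221
gripper_force: 59.3
```

Run:
```python
from station import viewer,sensors
import cv2,numpy as np
s=viewer.capture("scene")[0][:,:,::-1]
cv2.imwrite("pics/c7.png",cv2.resize(s[190:280,280:360],(480,540),interpolation=3))
o=sensors.get_obs();print(o['position'],o['force'])
```

```text
[4.85245397e-01 4.44793246e-04 4.30886016e-02] [ 4.77955176 -0.31624349 -2.53756636]
```

View pics/c7.png

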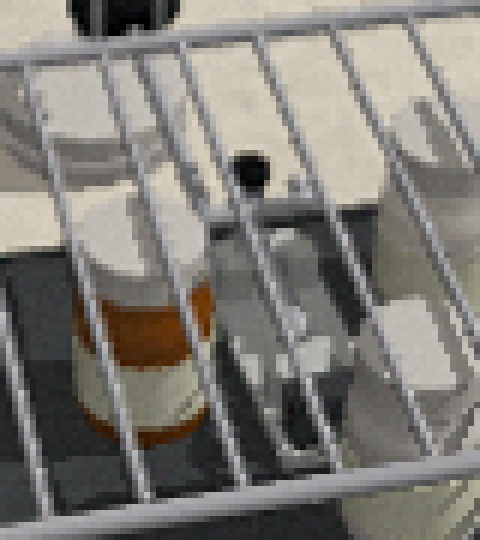

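The cap, now at scene px (321.5,219), is captured in the hook and has moved towards the front. The force is rising, so I'll pull on until the stop is firm.

Converted, -0.003 m / 0.5 = -0.006.

Request:
advance:
  increments:
    - {"trans": [-0.006, 0, 0], "finger_gap": 0}

```text
clock: 9.4
position: [0.4852, 0.0004, 0.0435]
eef_rot: [[0.998, 0.06, 0.008], [0.06, -0.998, 0.0], [0.008, 0.0, -1.0]]
force: [14.0, 2.2, -6.1]
width: 0.218
gripper_force: 58.7
```

Request:
advance:
  increments:
    - {"trans": [-0.006, 0, 0], "finger_gap": 0}
    - {"finger_gap": 0}
  lines: "1,4"

```text
clock: 9.57
position: [0.4852, 0.0004, 0.0443]
eef_rot: [[0.998, 0.06, 0.014], [0.06, -0.998, 0.001], [0.014, 0.0, -1.0]]
force: [15.4, 1.2, -6.6]
```

At the stop: 15 N with no further motion. Now unload, lift clear of the cap and withdraw.

Converted, 0.009 m / 0.5 = 0.018, 0.008 m / 0.5 = 0.016.

Request:
advance:
  increments:
    - {"trans": [0.016, 0, 0], "finger_gap": 0}
    - {"trans": [0.018, 0, 0], "finger_gap": 0}
    - {"finger_gap": 0}
    - {"finger_gap": 0}

```text
clock: 9.9
position: [0.4949, 0.0013, 0.0423]
eef_rot: [[0.998, 0.061, -0.003], [0.061, -0.998, -0.0], [-0.003, -0.0, -1.0]]
force: [-0.3, -0.0, -1.5]
width: 0.22
gripper_force: 59.5
```

Request:
advance:
  increments:
    - {"trans": [0, 0, -0.024], "finger_gap": 0}
    - {"trans": [0, 0, -0.024], "finger_gap": 0}
    - {"trans": [0, 0, -0.02], "finger_gap": 0}
    - {"finger_gap": 0}

```text
clock: 10.23
position: [0.4963, 0.0012, 0.0784]
eef_rot: [[0.998, 0.061, 0.003], [0.061, -0.998, -0.0], [0.003, 0.0, -1.0]]
force: [0.6, 0.8, 0.0]
width: 0.222
gripper_force: 59.5
```

Run:
```python
from station import viewer,sensors
import cv2,numpy as np
from h import *
np.set_printoptions(precision=4,suppress=True)
s=viewer.capture("scene")[0][:,:,::-1]
m=(s.max(2)<50).astype(np.uint8);m[:210]=0;m[232:]=0;m[:,:312]=0;m[:,332:]=0
n,l,st,c=cv2.connectedComponentsWithStats(m);print(st[1:],c[1:])
i=1+st[1:,4].argmax();print(ray("scene",[c[i]],.096))
```

```text
[[320 219   5   3  11]
 [325 226   7   2  10]
 [315 228   3   2   5]] [[321.7273 219.7273]
 [328.3    226.6   ]
 [315.8    228.4   ]]
[[0.6261 0.027  0.096 ]]
```

Units first: shifts go in shares of 500 mm and turns go in shares of pi rad. So -0.025 m / 0.5 = -0.05, -0.02 m / 0.5 = -0.04, 3.5 degrees / 180 = 0.0194.

Request:
advance:
  increments:
    - {"trans": [-0.04, 0, 0], "finger_gap": 0}
    - {"trans": [-0.05, 0, 0], "finger_gap": 0}
    - {"trans": [-0.05, 0, 0], "finger_gap": 0}
    - {"trans": [-0.04, 0, 0], "finger_gap": 0}
    - {"trans": [-0.02, 0, 0], "rotvec": [0, 0, 0.0194], "finger_gap": 0}

```text
clock: 10.7
position: [0.3916, -0.0049, 0.0757]
eef_rot: [[1.0, -0.001, -0.005], [-0.001, -1.0, 0.0], [-0.005, -0.0, -1.0]]
force: [-1.0, -0.0, -2.1]
width: 0.221
gripper_force: 59.5
```

Request:
advance:
  increments:
    - {"trans": [0, 0.04, 0], "finger_gap": 0}
    - {"trans": [0, 0.07, 0], "finger_gap": 0}
    - {"trans": [0, 0.07, 0], "finger_gap": 0}
    - {"trans": [0, 0.07, 0], "finger_gap": 0}
    - {"trans": [0, 0.07, 0], "finger_gap": 0}

```text
clock: 11.12
position: [0.3949, -0.1661, 0.0763]
eef_rot: [[1.0, 0.0, -0.001], [0.0, -1.0, 0.001], [-0.001, -0.001, -1.0]]
force: [0.4, 0.4, -1.4]
width: 0.221
gripper_force: 59.5
```

Request:
advance:
  increments:
    - {"trans": [0, 0.07, 0], "finger_gap": 0}
    - {"trans": [0, 0.07, 0], "finger_gap": 0}
    - {"trans": [0, 0.04, 0], "finger_gap": 0}
    - {"trans": [0, 0, 0.06], "finger_gap": 0}
    - {"trans": [0, 0, 0.06], "finger_gap": 0}

```text
clock: 11.53
position: [0.3968, -0.2571, 0.0168]
eef_rot: [[1.0, -0.003, 0.003], [-0.003, -1.0, -0.002], [0.003, 0.002, -1.0]]
force: [-0.7, 0.1, -2.6]
width: 0.225
gripper_force: 59.7
```

Request:
advance:
  increments:
    - {"trans": [0, 0, 0.05], "finger_gap": 0}
    - {"trans": [0, 0, 0.024], "finger_gap": 0}
    - {"finger_gap": 0}
    - {"finger_gap": 0}

```text
clock: 11.87
position: [0.3952, -0.2544, -0.021]
eef_rot: [[1.0, -0.0, -0.002], [-0.0, -1.0, 0.001], [-0.002, -0.001, -1.0]]
force: [0.9, -0.1, -1.9]
width: 0.22
gripper_force: 59.5
```

Run:
```python
from station import viewer,sensors
import cv2,numpy as np
from h import *
o=sensors.get_obs();print(o['position'],o['force'])
s=viewer.capture("scene")[0][:,:,::-1]
cv2.imwrite("pics/c8.png",cv2.resize(s[150:280,170:370],(800,520),interpolation=3))
```

```text
[ 0.3951507  -0.25441348 -0.02096171] [ 0.87329126 -0.14710987 -1.87395786]
```

View pics/c8.png

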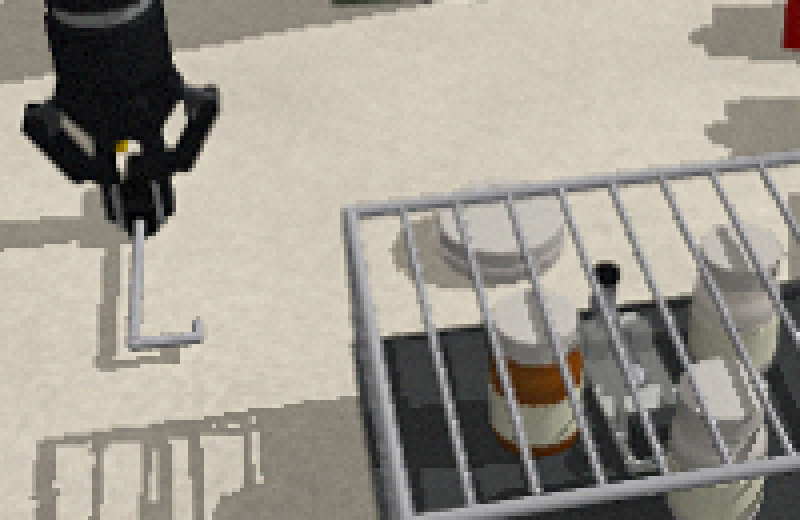

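The bolt is fully drawn: the cap is at scene px (321.4,217.5), about x=0.62 as expected at the stop, and the jars stand. I'll set the rod down and release.

Converted, 0.003 m / 0.5 = 0.006, 0.0015 m / 0.5 = 0.003.

Request:
advance:
  increments:
    - {"trans": [0, 0, 0.006], "finger_gap": 0}
    - {"trans": [0, 0, 0.003], "finger_gap": 0}
    - {"finger_gap": 0}

```text
clock: 12.17
position: [0.3963, -0.2551, -0.0242]
eef_rot: [[1.0, 0.0, 0.001], [0.0, -1.0, -0.001], [0.001, 0.001, -1.0]]
force: [0.6, 0.7, -1.8]
width: 0.227
gripper_force: 59.5
```

Request:
advance:
  increments:
    - {"finger_gap": 0.4}
    - {"finger_gap": 0.6}
    - {"finger_gap": 0.6}
    - {"finger_gap": 0.6}
    - {"finger_gap": 0.6}

```text
clock: 12.58
position: [0.3961, -0.255, -0.0245]
eef_rot: [[1.0, -0.0, 0.0], [-0.0, -1.0, -0.0], [0.0, 0.0, -1.0]]
force: [0.8, -0.6, -0.0]
width: 0.599
gripper_force: 0.0
```

Request:
advance:
  increments:
    - {"trans": [0, 0, -0.02], "finger_gap": 0.6}
    - {"trans": [0, 0, -0.06], "finger_gap": 0.6}
    - {"trans": [0, 0, -0.08], "finger_gap": 0.6}
    - {"trans": [0, 0, -0.08], "finger_gap": 0.6}
    - {"trans": [0, 0, -0.06], "finger_gap": 0}

```text
clock: 13.0
position: [0.3966, -0.2553, 0.1284]
eef_rot: [[1.0, -0.0, 0.003], [-0.0, -1.0, -0.002], [0.003, 0.002, -1.0]]
force: [1.3, 0.1, -0.3]
width: 0.472
gripper_force: 0.0
```

Run:
```python
from station import viewer,sensors
import cv2,numpy as np
from h import *
np.set_printoptions(precision=4,suppress=True)
def cloud(n,d):
    c=viewer.calibration(n);v,u=np.mgrid[:400,:640]
    p=cv2.undistortPoints(np.stack([u,v],-1).reshape(-1,1,2).astype(float),c["K"],np.array([c["k1"],0,0,0,0.])).reshape(-1,2)
    z=d.reshape(-1,1);W=c["world_to_cam"];return ((np.c_[p*z,z]-W[:3,3])@W[:3,:3]).reshape(400,640,3)
for n in("scene","top"):
    P=cloud(n,np.load(f"pics/{n}0.npy"))
    m=(abs(P[...,2]-.087)<.005)&(abs(P[...,0]-.367)<.05)&(abs(P[...,1]-.285)<.05)
    q=P[m];print(n,m.sum(),q.mean(0),q.min(0),q.max(0))
    m=(abs(P[...,2]-.055)<.005)&(abs(P[...,0]-.367)<.07)&(abs(P[...,1]-.285)<.07);q=P[m];print(q.mean(0),q.min(0),q.max(0))
print(sensors.get_obs()['position'])
```

```text
scene 75 [0.3687 0.2857 0.0872] [0.3495 0.2692 0.0823] [0.3838 0.3059 0.0917]
[0.3773 0.2809 0.0563] [0.3172 0.2379 0.0501] [0.4133 0.3339 0.06  ]
top 162 [0.3613 0.287  0.0862] [0.3447 0.2682 0.0821] [0.3788 0.3059 0.0903]
[0.3609 0.2857 0.0543] [0.3143 0.2386 0.05  ] [0.4088 0.3345 0.06  ]
[ 0.3966 -0.2553  0.1284]
```

Converted, -0.037 m / 0.5 = -0.074, -0.02 m / 0.5 = -0.04.

Request:
advance:
  increments:
    - {"trans": [-0.004, -0.04, 0], "finger_gap": 0}
    - {"trans": [-0.004, -0.074, 0], "finger_gap": 0}
    - {"trans": [-0.004, -0.074, 0], "finger_gap": 0}
    - {"trans": [-0.004, -0.074, 0], "finger_gap": 0}
    - {"trans": [-0.004, -0.074, 0], "finger_gap": 0}

```text
clock: 13.42
position: [0.3854, -0.0855, 0.1255]
eef_rot: [[1.0, -0.001, 0.001], [-0.001, -1.0, -0.0], [0.001, 0.0, -1.0]]
force: [0.8, 0.1, 0.2]
width: 0.003
gripper_force: 0.0
```

Request:
advance:
  increments:
    - {"trans": [-0.004, -0.074, 0], "finger_gap": 0}
    - {"trans": [-0.004, -0.074, 0], "finger_gap": 0}
    - {"trans": [-0.004, -0.074, 0], "finger_gap": 0}
    - {"trans": [-0.004, -0.074, 0], "finger_gap": 0}
    - {"trans": [-0.004, -0.074, 0], "finger_gap": 0}

```text
clock: 13.83
position: [0.3754, 0.0998, 0.1255]
eef_rot: [[1.0, -0.0, 0.001], [-0.0, -1.0, 0.0], [0.001, -0.0, -1.0]]
force: [0.1, -0.8, -0.2]
width: 0.002
gripper_force: 0.0
```

Request:
advance:
  increments:
    - {"trans": [-0.004, -0.074, 0], "finger_gap": 0}
    - {"trans": [-0.004, -0.074, 0], "finger_gap": 0}
    - {"trans": [-0.004, -0.074, 0], "finger_gap": 0}
    - {"trans": [-0.004, -0.074, 0], "finger_gap": 0}
    - {"trans": [-0.004, -0.074, 0], "finger_gap": 0}

```text
clock: 14.25
position: [0.3653, 0.2849, 0.1254]
eef_rot: [[1.0, 0.001, 0.0], [0.001, -1.0, -0.0], [0.0, 0.0, -1.0]]
force: [0.2, -0.1, 0.5]
width: -0.0
gripper_force: 0.0
```

Request:
advance:
  increments:
    - {"trans": [0, -0.008, 0.03], "finger_gap": 0}
    - {"trans": [0, 0, 0.04], "finger_gap": 0}
    - {"trans": [0, 0, 0.03], "finger_gap": 0}
    - {"finger_gap": 0}
    - {"finger_gap": 0}

```text
clock: 14.67
position: [0.3655, 0.2868, 0.0749]
eef_rot: [[1.0, 0.0, -0.001], [0.0, -1.0, -0.001], [-0.001, 0.001, -1.0]]
force: [0.4, 0.3, 0.7]
width: 0.003
gripper_force: 0.0
```

Run:
```python
from station import viewer,sensors
import cv2,numpy as np
o=sensors.get_obs();print(o['position'],o['force'],o['width'])
s,_=viewer.capture("scene");t,_=viewer.capture("top");s=s[:,:,::-1];t=t[:,:,::-1]
cv2.imwrite("pics/c9.png",np.hstack([cv2.resize(s[110:240,340:440],(390,507),interpolation=3),cv2.resize(t[150:280,180:280],(390,507),interpolation=3)]))
```

```text
[0.36550767 0.28679338 0.07490078] [0.36978893 0.26213255 0.68200922] 0.0034461305721070526
```

View pics/c9.png

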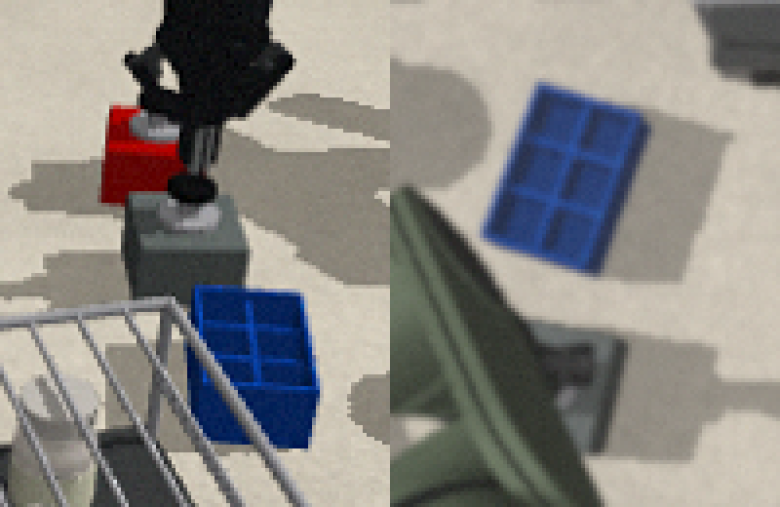

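The shut fingers are right above the plunger head at scene px (389,158). Press in small steps.

Converted, 0.01 m / 0.5 = 0.02, 0.008 m / 0.5 = 0.016.

Request:
advance:
  increments:
    - {"trans": [0, 0, 0.02], "finger_gap": 0}
    - {"trans": [0, 0, 0.016], "finger_gap": 0}
    - {"trans": [0, 0, 0.008], "finger_gap": 0}
    - {"trans": [0, 0, 0.008], "finger_gap": 0}
  only: "pos|force"

```text
position: [0.3672, 0.2877, 0.0502]
force: [0.1, 0.2, 7.3]
gripper_force: 3.7
```

Request:
advance:
  increments:
    - {"trans": [0, 0, 0.008], "finger_gap": 0}
    - {"trans": [0, 0, 0.006], "finger_gap": 0}
  only: "pos|force"

```text
position: [0.3676, 0.288, 0.046]
force: [-9.3, -6.9, 56.2]
gripper_force: 28.0
```

Request:
advance:
  increments:
    - {"trans": [0, 0, 0.004], "finger_gap": 0}
    - {"finger_gap": 0}
  only: "pos|force"

```text
position: [0.3676, 0.2881, 0.0461]
force: [-8.6, -7.1, 46.7]
gripper_force: 23.1
```

It bottomed firmly at 0.046, stiffer than I expected. Retreat and check that everything is at rest.

Converted, -0.04 m / 0.5 = -0.08, -0.02 m / 0.5 = -0.04.

Request:
advance:
  increments:
    - {"trans": [0, 0, -0.016], "finger_gap": 0}
    - {"trans": [0, 0, -0.02], "finger_gap": 0}
    - {"trans": [0, 0, -0.04], "finger_gap": 0}
    - {"trans": [0, 0, -0.08], "finger_gap": 0}
    - {"trans": [0, 0, -0.08], "finger_gap": 0}
  only: "clock|pos|force"

```text
clock: 15.85
position: [0.3648, 0.2861, 0.1589]
force: [0.6, 0.8, 0.2]
gripper_force: 0.0
```

Request:
advance:
  increments:
    - {"trans": [0, 0.076, 0], "finger_gap": 0}
    - {"trans": [0, 0.076, 0], "finger_gap": 0}
    - {"trans": [0, 0.076, 0], "finger_gap": 0}
    - {"trans": [0, 0.076, 0], "finger_gap": 0}
    - {"trans": [0, 0.06, 0], "finger_gap": 0}
  only: "pos"

```text
position: [0.365, 0.1029, 0.1585]
```

Request:
advance:
  increments:
    - {"finger_gap": 0}
    - {"finger_gap": 0}
    - {"finger_gap": 0}
  only: "pos|force"

```text
position: [0.3661, 0.1053, 0.1585]
force: [0.5, 0.9, 0.8]
gripper_force: 0.0
```

Run:
```python
from station import viewer
import cv2,numpy as np
from h import *
s,d=viewer.capture("scene");cv2.imwrite("pics/end.png",s[:,:,::-1])
s0=cv2.imread("pics/scene0.png")
print("plunger region diff",np.abs(d-np.load("pics/scene0.npy"))[150:165,380:398].max())
```

```text
plunger region diff 1.3522284
```

View pics/end.png

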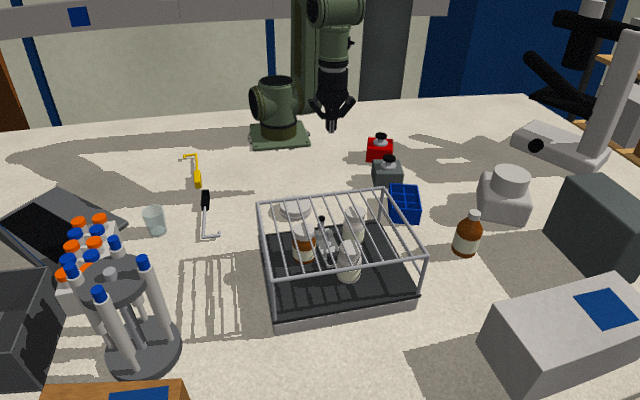

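The rod lies flat at (207,215), the plunger is up again at (389,158), the knob is at the front (321,218), and jars, dishes, beaker, box and bottle are in place.

```bash
python3 -c "
from station import workorder; print(workorder.hand_in())"
```

```text
the job is handed in; nothing more can be done
None
```

I handed the job in at about 16 s: bolt drawn to its stop with the rod, plunger pressed fully down (about 56 N through the fingertips at bottom) and back up, rod flat on the bench, and other items in place in the final picture; I viewed 12 pictures, over the limit of 10.

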